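# Fit two spacers on a catch spindle, wide one first

## Robot

A 6-joint arm with a two-finger parallel gripper is mounted at the origin on a cart in front of the work surface, level with it; the furniture and walls round the work are solid. World frame = base frame: x ahead of the robot, y to its left, z up, the work surface at z = 0. Lengths are in mm, angles in rad, forces in N, time in s.
With the tool pointing down it reaches from about 350 to 975 mm from the base axis. Payload 7.1 kg.
Tool frame: the origin (TCP) lies midway between the tips of the shut fingers; the grasp point (between the pads) lies 19 mm behind it (ctrl.grip_point_offset is the distance from the TCP to the grasp point, in mm); z points along the fingers, y is the line along which they close (so a half turn about z gives the same grasp; the last joint's range is limited). The gripper opens to 88 mm and grips with 3 to 60 N. Pads are 20 mm wide; open, the fingers measure 115 mm over their backs; the gripper's body (75 mm by 178 mm) begins 61 mm behind the grasp point.
Start: joints at [1.233, 0.423, 1.63, -0, 1.089, -0.019], TCP at [195.86, 593.501, 222.675] pointing down, gripper open.
Joint ranges: [-3, 3], [-0.9, 2.11], [0.09, 2.58], [-1.31, 4.45], [0.11, 2.69], [-2.54, 2.54]. Speed limits (rad/s): [2.39, 2.39, 3.01, 3.14, 3.14, 3.14].

## Interface

Orientations are given as a rotation vector (axis times angle).
In Python, from workcell import get_obs, optics, close_job, spotter, ctrl gives the robot as it stands. The module is installed in compiled form; this text tells all that it offers.
- The arm moves only by the tool move_arm, never from a script. Its argument "rows" is a list of rows, each a list of 5 numbers: the shift along the tool's x, y, z in cm, then the turn about the tool's z in degrees, then the opening in per cent of the stroke, from 0 (shut) to 100 (fully open). A call has 1 to 10 rows; each row shifts and turns the commanded pose from where the row before left it, along the tool's axes as they then stand; what a row does not reach is not made up. A row lasts 1/8 s, in which the tool goes at most 62.5 mm and 10.7 degrees, less where a joint would pass 70% of its speed; a pose out of reach is approached as far as the arm can. A call with a gripper value outside its range is refused whole. The fingers move at their own pace and stop on an object; the grip force is fixed at half the most. Time passes only in rows, so rows that do not move let the fingers close. It gives the time, the measured TCP pose, the force, the opening and the grip force at its end, in the units of the state.
- get_obs(): the state, without advancing time (a new reading comes with each control period).
- optics.get_image(name): name is "scene" or "top" or "wrist"; returns the picture (420x560x3 uint8, blue, green, red); there is no depth.
- optics.calibration(name): a dict with "camera_matrix" (3x3 intrinsics, pixels), "distortion" ([k1, k2, p1, p2, k3] as OpenCV has them; the pictures are not rectified), "xyz" and "orientation" of the camera in the world. Camera axes: x right, y down, z forward; pixel columns grow to the right and rows downward; lengths in mm; the calibration is good to about 2 mm. A picture is of the moment at which its call begins: read the wrist's pose just before it. calibration takes no time and is no camera call; for the wrist camera it gives the pose at the moment of the call.
- close_job(): hands the job in; it is judged then, once.
Trained networks look in the newest picture that a camera, given by its name, has taken for a name from the list of things; names that differ only in an ending like _2 or _b are one class to them, and where a whole thing is asked for, a point or a joint stands for the part that bears it (a point fixed in the world has none). Each returns a list of dicts, best first, with "conf" (0 to 1); they miss things now and then, are a little off and sometimes report something else, mostly with a low value. They report only what shows in the picture. A call takes as long as a camera call.
- spotter.find_in(camera, label): "point" ([column, row] in pixels, amid what is visible of it).
- spotter.regions_of(camera, label): "region" (420x560 bool, what is visible of it) and "point" ([column, row] in pixels, amid what is visible of it).
The state is a dict: "t": time; "qpos": joint angles; "qvel": joint speeds; "joint_torque": joint torques, N m; "ee_pos": TCP position; "orientation": TCP orientation; "ft_force": force on the tool from outside, world axes, zero at the start; "moment": the same for the moment, N m; "width": finger opening in mm; "grasp_force": force on a finger pad.
Only numpy, scipy, OpenCV 4.12 (cv2) and the standard library are available. Lean on these libraries where they do the work, as an engineer would, in place of code of your own. Each camera call takes 0.05 s, during which the arm holds its last target. There are 200 camera calls.

## Task

Refit the spacers of the tube rotator: thread the wide ring onto the drive unit's upright spindle and press it down past the spring catches until it sits fully home on the shoulder, and only then fetch the narrow ring and press it home flat on top of the wide one. The spindle stands a few millimetres off its unit's centre and nobody noted to which side, so feel for it gently: it bends if the unit is pushed with more than 40 N. Leave the petri dish, timer, forceps and marker where they lie, and let go of the rings.

Things in the scene. Friction and masses are not known exactly. Their poses are not given: they have to be found in the camera images.
- drive_unit: Drive unit of a tube rotator, fixed: grey box 110 (x) by 90 (y) mm, top 24 mm high, with an upright steel spindle. Origin: centre of the underside, on the table; z up. Its round foot (48 mm) is eccentric: the spindle's axis stands 4 to 6 mm off the box's centre line, in any direction; this is new each run, not measured, and stays. Pushing unit, spindle or rings on it with over 40 N is forbidden.
- nominal_tip (a point): Point on the box's centre line (the spindle's axis stands 4 to 6 mm beside it, in an unknown direction) at the height of the spindle's flat tip, 94 mm above the table. The spindle is 16 mm in diameter, its last 1.8 mm chamfered to a flat 13 mm wide.
- nominal_catch (a point): Point on the box's centre line at the height of the catches' lower ends, 75 mm above the table. Three spring catches in the spindle slope outward from flush at 90 mm to 21 mm across at 75 mm: a ring must be pushed down over them with a steady push of about 4 to 15 N and is free again only when its top is below them. They then stand just above the two rings.
- nominal_seat (a point): Point on the box's centre line at the height of the seat: the flat top, 36 mm above the table, of a shoulder 30 mm wide at the spindle's root, on which the wide ring's underside comes to rest.
- wide_spacer_mid (a point): Wide ring: plain aluminium spacer, outer diameter 56 mm, height 18 mm, bore 18.5 mm, about 0.1 kg, lying flat on the table at the start. The point is its centre, half-way up; z is its axis. Home, the point is 45 mm above the table.
- narrow_spacer_mid (a point): Narrow ring: plain aluminium spacer, outer diameter 42 mm, height 18 mm, bore 18.5 mm, about 0.07 kg, lying flat on the table at the start. The point is its centre, half-way up; z is its axis. Home on the wide ring, the point is 63 mm above the table.
- wide_spacer: The same wide ring; this origin is the centre of its underside.
- narrow_spacer: The same narrow ring; this origin is the centre of its underside.
- petri_dish: Bystander: closed petri dish, 90 mm wide, 14 mm high, lying near the work; origin at the centre of its underside.
- bench_timer: Bystander: white bench timer, 62 x 64 x 18 mm; origin at the centre of its underside.
- forceps: Bystander: steel forceps lying along their y axis, 139 mm long, 10 mm high; origin at the centre of the underside.
- marker: Bystander: black and white marker pen lying along its y axis, 134 mm long, 14 mm thick; origin at the centre of the underside.

How it is judged (in metres and radians):
On the way:
1. the wide ring is home on the spindle's shoulder while the narrow ring is still away from the drive unit (horizontal distance between wide_spacer_mid and drive_unit below 0.009 m and z of wide_spacer_mid in the frame of drive_unit between 0.042 and 0.0468 m and angle between wide_spacer_mid's own z axis and vertical below 0.06 rad and horizontal distance between narrow_spacer_mid and drive_unit above 0.05 m), for 0.2 s.
At the end, for the whole second after the job is handed in: The wide ring lies flat on the spindle's shoulder (centre 45 mm above the table, less than 1.8 mm higher) and the narrow ring flat on it (centre 63 mm, less than 1.8 mm higher), both round the spindle (centres within 9 mm of the unit's centre line, tilt under 0.06 rad), at rest and released (horizontal distance between each of wide_spacer_mid, narrow_spacer_mid and drive_unit below 0.009 m and z of wide_spacer_mid in the frame of drive_unit between 0.042 and 0.0468 m and angle between each of wide_spacer_mid, narrow_spacer_mid's own z axis and vertical below 0.06 rad and z of narrow_spacer_mid in the frame of drive_unit between 0.06 and 0.0648 m and linear speed of each of wide_spacer, narrow_spacer below 0.02 m/s); the robot touches nothing.
It fails at once if the drive unit, with its spindle, is pushed with more than 40 N (contact force between drive_unit and anything else above 40 N).
It fails at once if the petri dish is moved more than 15 mm (distance of petri_dish from where it was at the start of the episode above 0.015 m).
It fails at once if the bench timer is moved more than 15 mm (distance of bench_timer from where it was at the start of the episode above 0.015 m).
It fails at once if the forceps is moved more than 15 mm (distance of forceps from where it was at the start of the episode above 0.015 m).
It fails at once if the marker is moved more than 15 mm (distance of marker from where it was at the start of the episode above 0.015 m).
It also fails if it takes over 72 s, if anything falls off the work surface, if the arm or the gripper's body presses on something with over 40 N, if the wrist force passes 120 N, or if a joint passes its speed limit or range.

## Working session

There is one attempt and no reset: what is moved stays moved. The work goes in short steps, Python scripts to look and compute and a tool call to move; the robot and the scene stay as the last step left them, time stands still between calls to the robot, and variables do not carry over. Pictures are saved under pics/ and viewed, at most 10 in all, crops included, and the job is handed in when it is done.

Besides the shell and the picture viewer there is one more tool, called after ">>>" as name([rows], argument=value, ...), one row to a line, values as JSON. move_arm: Moves the arm, as the interface text tells. Its arguments: {"type":"object","properties":{"rows":{"type":"array","items":{"type":"array","items":{"type":"number"}}}},"required":["rows"]}

```bash
mkdir -p pics
cat > h.py <<'E'
import numpy as np, cv2
from scipy.spatial.transform import Rotation as R
from workcell import get_obs, optics, close_job, spotter, ctrl
def rot(o):
    o=np.array(o,float); return R.from_rotvec(o).as_matrix() if o.shape==(3,) else (o if o.shape==(3,3) else R.from_quat(o).as_matrix())
def ray(cal,p):
    u=cv2.undistortPoints(np.array([[p]],float),np.array(cal["camera_matrix"],float),np.array(cal["distortion"],float))[0,0]
    return np.array(cal["xyz"],float), rot(cal["orientation"])@np.array([u[0],u[1],1.])
def at_z(cal,p,z):
    c,d=ray(cal,p); return c+d*(z-c[2])/d[2]
def proj(cal,P):
    M=rot(cal["orientation"]); q=(np.atleast_2d(P)-np.array(cal["xyz"]))@M
    return cv2.projectPoints(q,np.zeros(3),np.zeros(3),np.array(cal["camera_matrix"],float),np.array(cal["distortion"],float))[0][:,0]
E
python3 - <<'E'
from h import *
o=get_obs(); print(o["ee_pos"],o["orientation"],o["t"])
for n in ["scene","top"]:
    im=optics.get_image(n); cv2.imwrite(f"pics/{n}0.png",im)
    cal=optics.calibration(n); print(n,cal["xyz"],cal["orientation"])
    for l,z in [("drive_unit",24),("wide_spacer",18),("narrow_spacer",18),("petri_dish",14),("bench_timer",18),("forceps",5),("marker",7)]:
        for r in spotter.find_in(n,l)[:2]: print(l,round(r["conf"],2),np.round(r["point"]),at_z(cal,r["point"],z).round(1))
E
```

```text
[195.7238293  592.98057348 221.90075203] [-4.98697558e-01 -3.10148823e+00  2.35248050e-03] 0.0
scene [  10.86235127 -469.31219556  629.61496216] [-2.06539683  0.71686652 -0.35993221]
drive_unit 0.65 [306. 242.] [525.7 118.5  24. ]
drive_unit 0.49 [220. 221.] [429.6 286.8  24. ]
wide_spacer 0.68 [288. 210.] [574.3 237.1  18. ]
narrow_spacer 0.74 [218. 220.] [433.3 301.3  18. ]
bench_timer 0.73 [346. 343.] [ 411.9 -112.9   18. ]
forceps 0.57 [256. 299.] [364.7  64.7   5. ]
forceps 0.28 [309. 241.] [548.8 134.    5. ]
marker 0.73 [191. 250.] [342.1 259.9   7. ]
marker 0.55 [218. 220.] [440.4 315.5   7. ]
top [322.06617206 147.85544686 963.89883839] [-2.11153566  2.15541096 -0.16947271]
drive_unit 0.65 [295. 180.] [526.9 123.7  24. ]
wide_spacer 0.8 [236. 161.] [571.2 244.5  18. ]
narrow_spacer 0.75 [207. 228.] [432.9 304.2  18. ]
petri_dish 0.62 [151. 270.] [350.  417.3  14. ]
bench_timer 0.71 [410. 235.] [ 410.5 -107.3   18. ]
forceps 0.39 [205. 232.] [427.3 310.2   5. ]
marker 0.84 [223. 268.] [351.2 272.9   7. ]
marker 0.62 [210. 233.] [423.9 299.1   7. ]
```

View pics/top0.png

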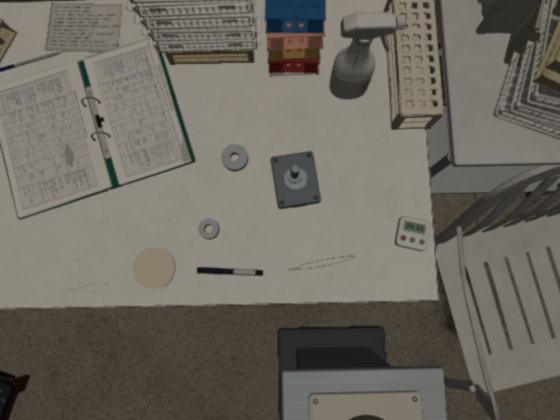

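View pics/scene0.png

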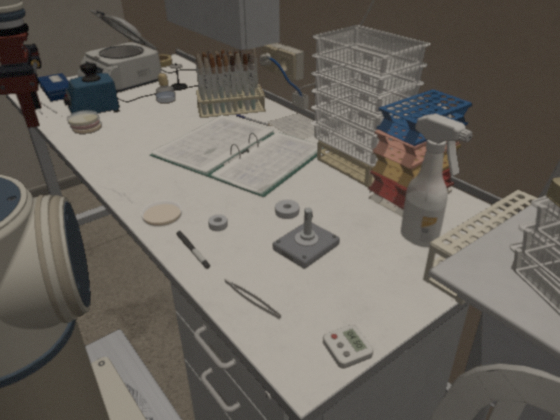

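The top view shows the wide ring at (235,157), the narrow one at (208,229) and the spindle tip near (295,170). The path between them is clear. In the scene view the spindle leans nowhere and the bystanders are all away from the work.

```bash
cat >> h.py <<'E'
def rel(x,y,z,o=None):
    "shift in tool axes, cm, to world point"
    o=o or get_obs(); return (rot(o["orientation"]).T@(np.array([x,y,z])-np.array(o["ee_pos"]))/10).round(2)
E
python3 - <<'E'
from h import *
o=get_obs(); T=rot(o["orientation"]);print(T.round(3))
c=optics.calibration("wrist"); print("cam in tool",(T.T@(np.array(c["xyz"])-o["ee_pos"])).round(1)); print((T.T@rot(c["orientation"])).round(2)); print(np.array(c["camera_matrix"]).round(), np.array(c["distortion"]).round(3))
print(rel(577,246,220))
cal=optics.calibration("top"); print(at_z(cal,(295,170),94))
for l,z in [("wide_spacer",18),("narrow_spacer",18)]:
    print(o["t"])
E
```

```text
[[-0.95   0.313  0.   ]
 [ 0.313  0.95   0.   ]
 [-0.     0.    -1.   ]]
cam in tool [  77.5    1.  -161.6]
[[-0.   -0.96 -0.28]
 [ 1.   -0.    0.  ]
 [-0.   -0.28  0.96]]
[[340.   0. 280.]
 [  0. 340. 204.]
 [  0.   0.   1.]] [-0.039  0.     0.     0.     0.   ]
[-47.08 -21.06   0.27]
[531.69429708 124.80023853  94.        ]
0.8
0.8
```

>>> move_arm([
  [-4.7,-2.1,0,0,100],
  [-4.7,-2.1,0,0,100],
  [-4.7,-2.1,0,0,100],
  [-4.7,-2.1,0,0,100],
  [-4.7,-2.1,0,0,100],
  [-4.7,-2.1,0,0,100],
  [-4.7,-2.1,0,0,100],
  [-4.7,-2.1,0,0,100],
  [-4.7,-2.1,0,0,100],
  [-4.7,-2.1,0,0,100],
])

```text
t: 2.05
ee_pos: [577.6, 245.5, 222.8]
orientation: [0.499, 3.101, 0.0]
ft_force: [-0.4, 0.8, -0.1]
width: 87.8
grasp_force: 0.0
```

>>> move_arm([
  [0,0,0,0,100],
  [0,0,0,0,100],
])

```text
t: 2.3
ee_pos: [575.9, 246.8, 222.4]
orientation: [-0.5, -3.101, 0.0]
ft_force: [-0.1, -0.3, 0.2]
width: 87.4
grasp_force: 0.0
```

```bash
cat > w.py <<'E'
from h import *
import sys
o=get_obs(); cal=optics.calibration("wrist"); im=optics.get_image("wrist"); cv2.imwrite(f"pics/{sys.argv[1]}.png",im)
print(o["t"],np.round(o["ee_pos"],1),np.round(o["orientation"],3),o["width"])
for l,z in [("wide_spacer",18),("narrow_spacer",18),("drive_unit",24),("petri_dish",14)]:
    for r in spotter.regions_of("wrist",l)[:1]:
        cs,_=cv2.findContours(r["region"].astype(np.uint8),cv2.RETR_EXTERNAL,cv2.CHAIN_APPROX_NONE)
        k=max(cs,key=cv2.contourArea)[:,0]
        w=np.array([at_z(cal,p.astype(float),z)[:2] for p in k]); (cx,cy),rr=cv2.minEnclosingCircle(w.astype(np.float32))
        print(l,round(r["conf"],2),np.round(r["point"]),"circ",round(cx,1),round(cy,1),"r",round(rr,1),"rel",rel(cx,cy,o["ee_pos"][2],o), cv2.minAreaRect(w.astype(np.float32)))
E
python3 w.py w1
```

```text
2.3 [575.9 246.8 222.4] [-0.5   -3.101  0.   ] 87.41071310281922
wide_spacer 0.76 [283. 176.] circ 582.3 251.8 r 28.5 rel [-0.46  0.68 -0.  ] ((582.2171630859375, 251.77987670898438), (54.164390563964844, 56.3087158203125), 71.66094970703125)
narrow_spacer 0.79 [284.  21.] circ 435.9 304.3 r 21.4 rel [1.51e+01 1.06e+00 1.00e-02] ((435.3729553222656, 303.9658508300781), (41.04401779174805, 41.04051971435547), 9.673704147338867)
drive_unit 0.56 [166. 171.] circ 532.3 128.0 r 68.2 rel [  0.4  -12.65   0.  ] ((532.0674438476562, 129.11029052734375), (111.5042724609375, 94.06315612792969), 7.043168544769287)
```

View pics/w1.png

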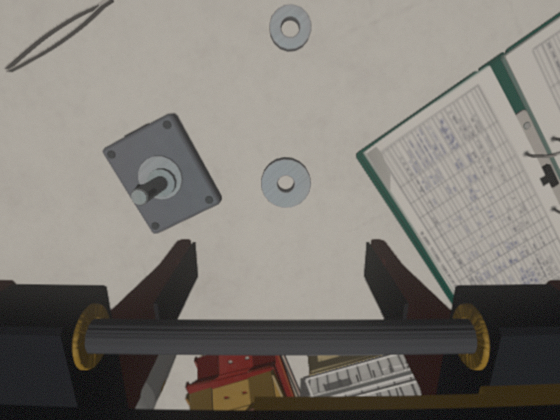

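Wrist view: wide ring at (286,182), narrow ring at (290,28), spindle foot at about (160,180) on the unit. The networks agree with the picture.

>>> move_arm([
  [-0.23,0.34,4,0,100],
  [-0.23,0.34,4,0,100],
  [0,0,4,0,100],
  [0,0,0,0,100],
  [0,0,0,0,100],
])

```text
t: 3.18
ee_pos: [583.5, 252.5, 104.0]
orientation: [0.498, 3.101, 0.001]
ft_force: [0.8, -0.5, -0.2]
width: 87.7
grasp_force: 0.0
```

```bash
python3 w.py w2
```

```text
3.175 [583.5 252.5 104. ] [4.980e-01 3.101e+00 1.000e-03] 87.6772714604037
wide_spacer 0.75 [277. 214.] circ 581.9 252.7 r 29.1 rel [ 0.16 -0.03 -0.  ] ((582.0116577148438, 252.22007751464844), (54.83995819091797, 56.25189208984375), 44.89157485961914)
narrow_spacer 0.92 [284.   6.] circ 448.1 299.8 r 16.7 rel [14.34  0.26 -0.02] ((452.3550720214844, 298.390869140625), (33.329402923583984, 10.231433868408203), 71.78430938720703)
drive_unit 0.9 [100. 195.] circ 532.4 125.9 r 70.1 rel [ 8.900e-01 -1.362e+01 -1.000e-02] ((533.1246337890625, 116.94331359863281), (108.19034576416016, 121.04216766357422), 7.121021747589111)
```

>>> move_arm([
  [0.12,0,3.0,0,100],
  [0,0,3.0,0,100],
  [0,0,2.5,0,100],
  [0,0,1.5,0,100],
  [0,0,0,0,100],
  [0,0,0,0,0],
  [0,0,0,0,0],
  [0,0,0,0,0],
  [0,0,0,0,0],
  [0,0,0,0,0],
])

```text
t: 4.68
ee_pos: [582.0, 252.2, 3.3]
orientation: [0.499, 3.101, 0.0]
ft_force: [-0.4, -1.7, 6.6]
width: 55.6
grasp_force: 30.0
```

>>> move_arm([
  [0,0,0,0,0],
  [0,0,-3,0,0],
  [0,0,-4,0,0],
  [0,0,-5,0,0],
  [0,0,-2,0,0],
  [0,0,0,0,0],
])

```text
t: 5.42
ee_pos: [582.3, 252.4, 143.5]
orientation: [0.498, 3.1, 0.002]
ft_force: [-0.4, 0.4, -1.1]
width: 55.6
grasp_force: 30.0
```

```bash
python3 w.py w3; python3 -c "
from h import *; print(rel(531,126,143))"
```

```text
5.425 [582.3 252.4 143.5] [4.98e-01 3.10e+00 2.00e-03] 55.60180508956363
wide_spacer 0.61 [281. 278.] circ 649.9 230.8 r 57.5 rel [-7.09  0.07  0.01] ((648.2835083007812, 232.0647430419922), (104.81668090820312, 110.30646514892578), 71.65953063964844)
narrow_spacer 0.65 [281.  14.] circ 438.3 303.4 r 20.5 rel [15.27  0.33 -0.03] ((446.6624755859375, 300.697265625), (40.985450744628906, 21.061298370361328), 71.76371765136719)
drive_unit 0.88 [124. 185.] circ 532.5 128.5 r 67.7 rel [  0.84 -13.33  -0.02] ((532.151123046875, 122.40901184082031), (110.16416931152344, 109.76437377929688), 6.425693988800049)
[  0.77 -13.49  -0.21]
```

View pics/w3.png

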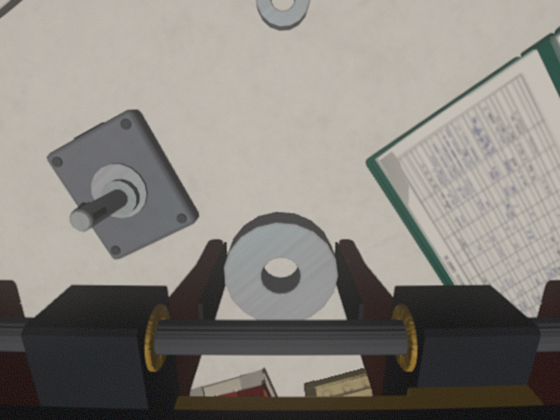

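The ring is held with its bore centre near (281,268). The spindle tip shows at (82,217) and its shoulder at about (120,190).

Run:
```python
from h import *
c=optics.calibration("wrist"); o=get_obs()
s=at_z(c,(82,217),94); print(s, at_z(c,(119,188),36))
T=rot(o["orientation"]); print(rel(*s,o)); b=at_z(c,(281,268),158.2); print("ring in tool",rel(*b,o))
```

```text
[532.60264651 131.74267582  94.        ] [526.83910347 132.27430305  36.        ]
[  0.79 -12.89   4.69]
ring in tool [ 0.43  0.13 -1.76]
```

>>> move_arm([
  [-1.6,-4.3,0,0,0],
  [-1.6,-4.3,0,0,0],
  [-1.5,-4.3,0,0,0],
  [0,0,2,0,0],
  [0,0,1.7,0,0],
  [0,0,0,0,0],
  [0,0,0,0,0],
])

```text
t: 6.55
ee_pos: [585.9, 115.5, 105.5]
orientation: [-0.497, -3.102, 0.0]
ft_force: [-0.0, -0.2, -1.2]
width: 55.5
grasp_force: 30.0
```

Run:
```python
from h import *
o=get_obs(); c=optics.calibration("wrist"); im=optics.get_image("wrist"); print(o["ee_pos"],o["ft_force"])
import pickle; pickle.dump((o,c,im),open("w4.pkl","wb"))
x0,y0=180,80; cv2.imwrite("pics/w4.png",cv2.resize(im[y0:y0+240,x0:x0+240],None,fx=2.5,fy=2.5,interpolation=cv2.INTER_CUBIC))
```

```text
[585.93814295 115.52519649 105.49881845] [-0.02140211 -0.1519009  -1.17968174]
```

View pics/w4.png

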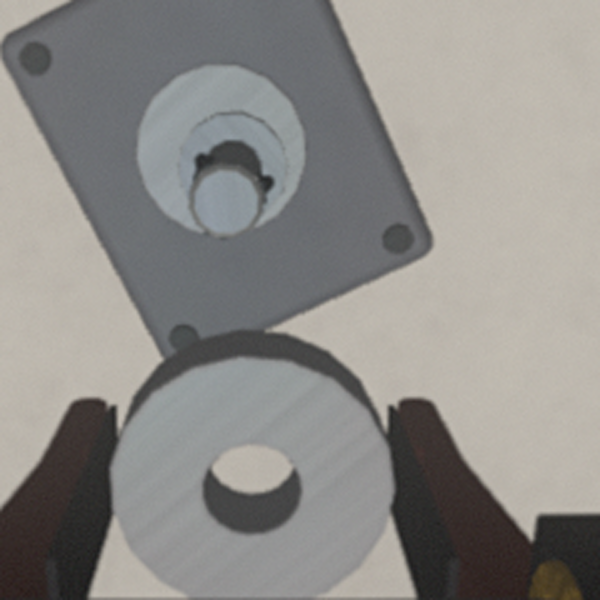

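Run:
```python
from h import *
import pickle; o,c,im=pickle.load(open("w4.pkl","rb"))
q=lambda u,v:(180+u/2.5,80+v/2.5)
zt=o["ee_pos"][2]+14.7
print("tip",rel(*at_z(c,q(227,201),94),o),"shoulder",rel(*at_z(c,q(234,165),36),o), at_z(c,q(234,165),36))
print("bore",rel(*at_z(c,q(252,489),zt),o))
th=np.linspace(0,2*np.pi,60,endpoint=False)[:,None]
T=rot(o["orientation"])
def circ(cx,cy,z,r): # tool xy mm, world z
    p=np.c_[cx+r*np.cos(th),cy+r*np.sin(th),np.full(60,o["ee_pos"][2]-z)]
    uv=proj(c,p@T.T+o["ee_pos"]); uv=(uv-[180,80])*2.5
    return np.r_[uv.min(0),uv.max(0)].round(0)
for x in (0,2,4): print(x,"bore(203,444,302,534)",circ(x,1,zt,9.25),"outer(110,356,393,-)",circ(x,1,zt,28))
print("tip (~190,166,264,238)",circ(53,-1.5,93,7.6)); print("sh(180,112,288)",circ(53,-1.5,36,15))
```

```text
tip [ 5.02 -0.39  1.15] shoulder [ 5.08 -0.35  6.95] [536.5266519  128.08623653  36.        ]
bore [-0.12  0.12 -1.47]
0 bore(203,444,302,534) [203. 439. 299. 526.] outer(110,356,393,-) [105. 345. 397. 608.]
2 bore(203,444,302,534) [202. 429. 299. 517.] outer(110,356,393,-) [105. 334. 397. 599.]
4 bore(203,444,302,534) [202. 419. 299. 508.] outer(110,356,393,-) [104. 324. 398. 591.]
tip (~190,166,264,238) [201. 149. 276. 223.]
sh(180,112,288) [186. 100. 297. 212.]
```

>>> move_arm([
  [1.7,-0.16,0,0,0],
  [1.7,-0.16,0,0,0],
  [1.3,-0.17,0,0,0],
  [0.49,0,0,0,0],
  [0,0,0.3,0,0],
  [0,0,0.2,0,0],
  [0,0,0.1,0,0],
  [0,0,0,0,0],
])

```text
t: 7.6
ee_pos: [535.2, 126.4, 99.5]
orientation: [-0.499, -3.102, 0.0]
ft_force: [-0.1, 0.2, 0.0]
width: 55.6
grasp_force: 30.0
```

>>> move_arm([
  [0,0,0.1,0,0],
  [0,0,0.1,0,0],
  [0,0,0.1,0,0],
  [0,0,0,0,0],
])

```text
t: 8.1
ee_pos: [535.0, 126.5, 96.6]
orientation: [-0.499, -3.102, 0.0]
ft_force: [0.4, 0.5, -1.7]
width: 55.5
grasp_force: 30.0
```

>>> move_arm([
  [0,0,0.1,0,0],
  [0,0,0.1,0,0],
  [0,0,0,0,0],
])

```text
t: 8.48
ee_pos: [535.0, 126.5, 94.6]
orientation: [-0.499, -3.102, 0.0]
ft_force: [-0.4, -1.1, -1.8]
width: 55.6
grasp_force: 30.0
```

>>> move_arm([
  [0,0,0.1,0,0],
  [0,0,0.1,0,0],
  [0,0,0,0,0],
])

```text
t: 8.85
ee_pos: [535.0, 126.5, 92.6]
orientation: [-0.499, -3.102, 0.0]
ft_force: [-0.7, -0.2, -0.6]
width: 55.8
grasp_force: 30.0
```

>>> move_arm([
  [0,0,0.15,0,0],
  [0,0,0.15,0,0],
  [0,0,0,0,0],
])

```text
t: 9.22
ee_pos: [535.0, 126.5, 89.5]
orientation: [-0.499, -3.102, 0.0]
ft_force: [1.0, 0.5, -1.0]
width: 55.7
grasp_force: 30.0
```

>>> move_arm([
  [0,0,0.15,0,0],
  [0,0,0.15,0,0],
  [0,0,0,0,0],
])

```text
t: 9.6
ee_pos: [535.0, 126.5, 86.5]
orientation: [-0.499, -3.102, 0.0]
ft_force: [-0.3, 0.2, -1.5]
width: 55.6
grasp_force: 30.0
```

>>> move_arm([
  [0,0,0.15,0,0],
  [0,0,0.15,0,0],
  [0,0,0,0,0],
])

```text
t: 9.98
ee_pos: [535.0, 126.6, 83.6]
orientation: [-0.499, -3.101, 0.0]
ft_force: [-1.0, 1.4, -0.5]
width: 55.7
grasp_force: 30.0
```

>>> move_arm([
  [0,0,0.15,0,0],
  [0,0,0.15,0,0],
  [0,0,0,0,0],
])

```text
t: 10.35
ee_pos: [535.2, 126.6, 81.2]
orientation: [0.499, 3.102, 0.0]
ft_force: [-2.1, 0.4, 6.8]
width: 55.6
grasp_force: 30.0
```

>>> move_arm([
  [0,0,0.15,0,0],
  [0,0,0.15,0,0],
  [0,0,0,0,0],
])

```text
t: 10.72
ee_pos: [535.2, 126.6, 78.1]
orientation: [0.499, 3.101, 0.0]
ft_force: [-2.0, -0.1, 4.3]
width: 56.0
grasp_force: 30.0
```

>>> move_arm([
  [0,0,0.15,0,0],
  [0,0,0.15,0,0],
  [0,0,0,0,0],
])

```text
t: 11.1
ee_pos: [535.2, 126.6, 74.9]
orientation: [0.499, 3.102, 0.0]
ft_force: [-1.9, -0.1, 3.6]
width: 55.4
grasp_force: 30.0
```

>>> move_arm([
  [0.03,0,0.2,0,0],
  [0,0,0.2,0,0],
  [0,0,0.2,0,0],
  [0,0,0.2,0,0],
  [0,0,0,0,0],
])

```text
t: 11.72
ee_pos: [535.0, 126.6, 66.7]
orientation: [0.499, 3.101, 0.0]
ft_force: [-0.1, -0.1, 2.2]
width: 55.4
grasp_force: 30.0
```

>>> move_arm([
  [0,0,0.2,0,0],
  [0,0,0.2,0,0],
  [0,0,0.2,0,0],
  [0,0,0.2,0,0],
  [0,0,0,0,0],
])

```text
t: 12.35
ee_pos: [534.6, 126.6, 58.2]
orientation: [-0.498, -3.101, 0.0]
ft_force: [-0.7, 0.1, -0.6]
width: 55.5
grasp_force: 30.0
```

>>> move_arm([
  [0,0,0.2,0,0],
  [0,0,0.2,0,0],
  [0,0,0.2,0,0],
  [0,0,0.2,0,0],
  [0,0,0,0,0],
])

```text
t: 12.98
ee_pos: [534.7, 126.6, 50.5]
orientation: [-0.499, -3.101, 0.0]
ft_force: [-0.1, -0.1, -0.2]
width: 55.8
grasp_force: 30.0
```

>>> move_arm([
  [0,0,0.2,0,0],
  [0,0,0.2,0,0],
  [0,0,0.2,0,0],
  [0,0,0.2,0,0],
  [0,0,0.1,0,0],
  [0,0,0,0,0],
])

```text
t: 13.72
ee_pos: [534.7, 126.6, 41.5]
orientation: [-0.499, -3.102, 0.0]
ft_force: [0.0, -0.1, -0.5]
width: 55.4
grasp_force: 30.0
```

>>> move_arm([
  [0,0,0.1,0,0],
  [0,0,0.1,0,0],
  [0,0,0,0,0],
])

```text
t: 14.1
ee_pos: [534.8, 126.6, 39.6]
orientation: [-0.499, -3.102, 0.0]
ft_force: [0.3, -0.1, -1.1]
width: 55.9
grasp_force: 30.0
```

>>> move_arm([
  [0,0,0.1,0,0],
  [0,0,0,0,0],
])

```text
t: 14.35
ee_pos: [534.9, 126.6, 39.2]
orientation: [0.499, 3.102, 0.0]
ft_force: [-2.0, -0.4, 5.2]
width: 55.7
grasp_force: 30.0
```

>>> move_arm([
  [0,0,0,0,85],
  [0,0,0,0,85],
  [0,0,0,0,85],
  [0,0,-1,0,85],
  [0,0,-4.5,0,85],
  [0,0,-5.5,0,85],
  [0,0,-5.5,0,85],
  [0,0,0,0,85],
])

```text
t: 15.35
ee_pos: [537.7, 127.3, 208.8]
orientation: [0.497, 3.093, 0.005]
ft_force: [0.8, 0.1, -0.0]
width: 74.4
grasp_force: 0.0
```

```bash
python3 w.py w5
```

```text
15.35 [537.7 127.3 208.8] [0.497 3.093 0.005] 74.40229044190947
wide_spacer 0.9 [278. 176.] circ 544.2 125.3 r 31.6 rel [-0.68  0.02  0.01] ((544.3973388671875, 124.26824951171875), (61.372493743896484, 60.4222297668457), 8.214554786682129)
narrow_spacer 0.84 [424.  18.] circ 434.7 301.2 r 23.4 rel [15.23 13.29 -0.06] ((435.405517578125, 301.25762939453125), (45.69815444946289, 40.16584014892578), 72.87651062011719)
drive_unit 0.75 [277. 155.] circ 530.8 125.6 r 67.1 rel [ 0.61 -0.37 -0.01] ((530.9728393554688, 125.56300354003906), (109.2239761352539, 88.58914184570312), 7.6396050453186035)
```

View pics/w5.png

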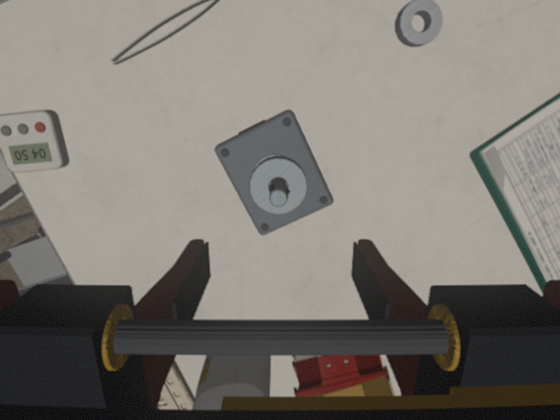

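The wide ring sits flat round the spindle, centred at (278,183). The narrow ring is at (420,22).

>>> move_arm([
  [3,2.7,0,0,85],
  [3,2.7,0,0,85],
  [3,2.7,0,0,85],
  [3,2.7,2,0,85],
  [3,2.7,3,0,85],
  [0,0,5,0,85],
  [0,0,0,0,85],
  [0,0,0,0,85],
])

```text
t: 16.6
ee_pos: [435.0, 301.6, 104.0]
orientation: [-0.499, -3.101, 0.001]
ft_force: [0.2, 0.4, 0.9]
width: 74.7
grasp_force: 0.0
```

```bash
python3 w.py w6
```

```text
16.6 [435.  301.6 104. ] [-4.990e-01 -3.101e+00  1.000e-03] 74.69593637434411
narrow_spacer 0.58 [280. 212.] circ 432.2 304.9 r 21.9 rel [0.36 0.22 0.  ] ((432.7561950683594, 305.1756591796875), (40.39118194580078, 42.84164810180664), 71.67835235595703)
drive_unit 0.97 [181. 385.] circ 554.6 159.1 r 33.0 rel [-15.84  -9.77  -0.  ] ((562.1932373046875, 167.60765075683594), (31.75031089782715, 66.0009765625), 48.255760192871094)
petri_dish 0.97 [400.  57.] circ 357.2 416.8 r 45.4 rel [11.    8.49 -0.  ] ((361.4106750488281, 415.5088195800781), (89.88896179199219, 80.73741149902344), 72.65186309814453)
```

>>> move_arm([
  [0.2,0.2,3.0,0,85],
  [0,0,3.0,0,85],
  [0,0,2.5,0,85],
  [0,0,1.55,0,85],
  [0,0,0,0,85],
  [0,0,0,0,0],
  [0,0,0,0,0],
  [0,0,0,0,0],
  [0,0,0,0,0],
  [0,0,0,0,0],
])

```text
t: 18.1
ee_pos: [433.7, 304.5, 3.7]
orientation: [0.499, 3.101, 0.001]
ft_force: [-1.5, -0.3, 5.8]
width: 41.9
grasp_force: 30.0
```

>>> move_arm([
  [0,0,0,0,0],
  [0,0,-3,0,0],
  [0,0,-4,0,0],
  [0,0,-5,0,0],
  [0,0,-2,0,0],
  [0,0,0,0,0],
])

```text
t: 18.85
ee_pos: [434.2, 304.9, 144.6]
orientation: [0.498, 3.099, 0.004]
ft_force: [-0.3, -0.1, -1.3]
width: 41.7
grasp_force: 30.0
```

```bash
python3 -c "
from h import *; print(rel(534.8+50*.95,126.6-50*.313,143))"
```

```text
[-20.14 -13.78   0.16]
```

>>> move_arm([
  [-4.03,-2.75,0,0,0],
  [-4.03,-2.75,0,0,0],
  [-4.03,-2.76,0,0,0],
  [-4.03,-2.76,0,0,0],
  [-4.03,-2.76,0,0,0],
  [0,0,2,0,0],
  [0,0,1.8,0,0],
  [0,0,0,0,0],
  [0,0,0,0,0],
])

```text
t: 19.98
ee_pos: [581.2, 110.9, 104.9]
orientation: [-0.497, -3.101, 0.0]
ft_force: [0.7, -0.2, -1.0]
width: 41.8
grasp_force: 30.0
```

Run:
```python
from h import *
o=get_obs(); c=optics.calibration("wrist"); im=optics.get_image("wrist"); print(o["ee_pos"],o["ft_force"])
import pickle; pickle.dump((o,c,im),open("w7.pkl","wb"))
x0,y0=180,80; cv2.imwrite("pics/w7.png",cv2.resize(im[y0:y0+240,x0:x0+240],None,fx=2.5,fy=2.5,interpolation=cv2.INTER_CUBIC))
```

```text
[581.22360602 110.94776399 104.94032672] [ 0.74518828 -0.24362285 -1.01743024]
```

View pics/w7.png

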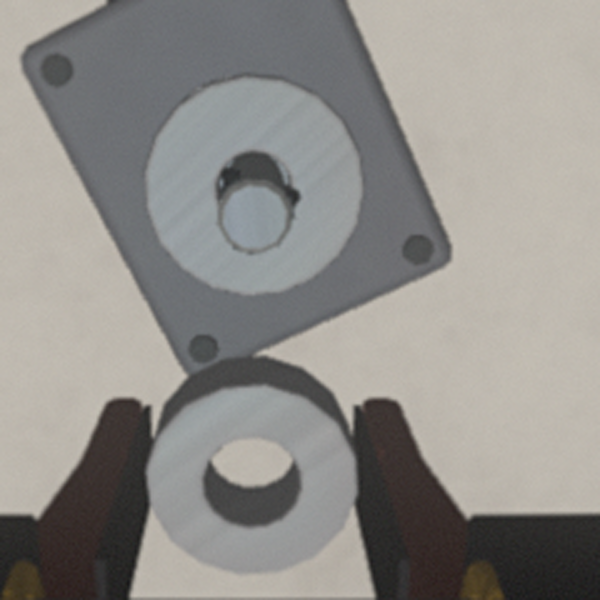

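The spindle tip is at crop (256,216) and the narrow ring's bore rim is at (252,482).

Run:
```python
from h import *
import pickle; o,c,im=pickle.load(open("w7.pkl","rb"))
q=lambda u,v:(180+u/2.5,80+v/2.5)
t=np.array(rel(*at_z(c,q(256,215),94),o)); b=np.array(rel(*at_z(c,q(252,482),o["ee_pos"][2]+14.3),o)); w=rel(*at_z(c,q(254,185),54),o)
print(t,b,w,t-b)
```

```text
[4.74 0.21 1.1 ] [ 0.01  0.12 -1.43] [4.8  0.18 5.1 ] [4.73 0.09 2.53]
```

>>> move_arm([
  [1.7,0.05,0,0,0],
  [1.7,0.05,0,0,0],
  [1.41,0,0,0,0],
  [0,0,0,0,0],
  [0,0,0.3,0,0],
  [0,0,0.2,0,0],
  [0,0,0.1,0,0],
  [0,0,0,0,0],
])

```text
t: 21.02
ee_pos: [536.3, 126.3, 98.9]
orientation: [-0.499, -3.101, 0.0]
ft_force: [0.1, -0.4, -1.3]
width: 41.8
grasp_force: 30.0
```

>>> move_arm([
  [0,0,0.1,0,0],
  [0,0,0.1,0,0],
  [0,0,0,0,0],
])

```text
t: 21.4
ee_pos: [536.2, 126.4, 97.1]
orientation: [-0.499, -3.102, 0.0]
ft_force: [0.1, -1.2, -0.1]
width: 41.5
grasp_force: 30.0
```

>>> move_arm([
  [0,0,0.1,0,0],
  [0,0,0.1,0,0],
  [0,0,0,0,0],
])

```text
t: 21.78
ee_pos: [536.2, 126.4, 95.1]
orientation: [-0.499, -3.102, 0.0]
ft_force: [-0.1, 0.9, 0.3]
width: 41.4
grasp_force: 30.0
```

>>> move_arm([
  [0,0,0.1,0,0],
  [0,0,0.1,0,0],
  [0,0,0,0,0],
])

```text
t: 22.15
ee_pos: [536.1, 126.4, 93.1]
orientation: [-0.499, -3.102, 0.0]
ft_force: [0.7, 0.7, -1.0]
width: 41.5
grasp_force: 30.0
```

>>> move_arm([
  [0,0,0.15,0,0],
  [0,0,0.15,0,0],
  [0,0,0,0,0],
])

```text
t: 22.52
ee_pos: [536.1, 126.4, 90.0]
orientation: [-0.499, -3.101, 0.0]
ft_force: [-0.8, 0.4, -1.6]
width: 41.2
grasp_force: 30.0
```

>>> move_arm([
  [0,0,0.15,0,0],
  [0,0,0.15,0,0],
  [0,0,0,0,0],
])

```text
t: 22.9
ee_pos: [536.1, 126.4, 87.0]
orientation: [-0.499, -3.102, 0.0]
ft_force: [-1.4, 0.8, -1.0]
width: 41.3
grasp_force: 30.0
```

>>> move_arm([
  [0,0,0.15,0,0],
  [0,0,0.15,0,0],
  [0,0,0,0,0],
])

```text
t: 23.28
ee_pos: [536.1, 126.3, 84.1]
orientation: [-0.499, -3.102, 0.0]
ft_force: [-0.5, -0.8, -1.0]
width: 41.7
grasp_force: 30.0
```

>>> move_arm([
  [0,0,0.15,0,0],
  [0,0,0.15,0,0],
  [0,0,0,0,0],
])

```text
t: 23.65
ee_pos: [536.3, 126.4, 81.7]
orientation: [0.499, 3.102, 0.0]
ft_force: [-2.6, -1.1, 6.5]
width: 41.6
grasp_force: 30.0
```

>>> move_arm([
  [0,0,0.15,0,0],
  [0,0,0.15,0,0],
  [0,0,0,0,0],
])

```text
t: 24.02
ee_pos: [536.4, 126.5, 78.7]
orientation: [0.499, 3.101, 0.0]
ft_force: [-1.0, 0.2, 5.1]
width: 41.5
grasp_force: 30.0
```

>>> move_arm([
  [0,0,0.15,0,0],
  [0,0,0.15,0,0],
  [0,0,0,0,0],
])

```text
t: 24.4
ee_pos: [536.4, 126.4, 75.7]
orientation: [0.499, 3.101, 0.0]
ft_force: [-2.5, -0.3, 5.9]
width: 41.7
grasp_force: 30.0
```

>>> move_arm([
  [0,0,0.2,0,0],
  [0,0,0.2,0,0],
  [0,0,0,0,0],
])

```text
t: 24.78
ee_pos: [536.4, 126.4, 71.5]
orientation: [0.499, 3.101, 0.0]
ft_force: [0.1, -0.8, 4.0]
width: 41.6
grasp_force: 30.0
```

>>> move_arm([
  [0,0,0.2,0,0],
  [0,0,0.2,0,0],
  [0,0,0,0,0],
])

```text
t: 25.15
ee_pos: [536.3, 126.4, 67.3]
orientation: [0.499, 3.102, 0.0]
ft_force: [-0.4, 0.4, 2.1]
width: 41.7
grasp_force: 30.0
```

>>> move_arm([
  [0,0,0.2,0,0],
  [0,0,0.2,0,0],
  [0,0,0.2,0,0],
  [0,0,0.15,0,0],
  [0,0,0,0,0],
])

```text
t: 25.78
ee_pos: [536.1, 126.4, 59.3]
orientation: [-0.499, -3.101, 0.0]
ft_force: [1.4, 0.1, -0.1]
width: 41.6
grasp_force: 30.0
```

>>> move_arm([
  [0,0,0.1,0,0],
  [0,0,0.05,0,0],
  [0,0,0,0,0],
])

```text
t: 26.15
ee_pos: [536.2, 126.4, 58.1]
orientation: [-0.499, -3.102, 0.0]
ft_force: [-0.7, -0.5, -0.4]
width: 41.6
grasp_force: 30.0
```

>>> move_arm([
  [0,0,0.05,0,0],
  [0,0,0.05,0,0],
  [0,0,0,0,0],
])

```text
t: 26.52
ee_pos: [536.3, 126.4, 57.6]
orientation: [0.498, 3.102, 0.0]
ft_force: [-1.8, -0.2, 4.8]
width: 41.4
grasp_force: 30.0
```

>>> move_arm([
  [0,0,0.04,0,0],
  [0,0,0,0,0],
])

```text
t: 26.78
ee_pos: [536.4, 126.4, 57.5]
orientation: [0.499, 3.101, 0.0]
ft_force: [-3.0, -0.4, 9.3]
width: 41.8
grasp_force: 30.0
```

>>> move_arm([
  [0,0,-0.05,0,75],
  [0,0,0,0,75],
  [0,0,0,0,75],
  [0,0,-1,0,75],
  [0,0,-4.5,0,75],
  [0,0,-5.5,0,75],
  [0,0,-4.5,0,75],
  [0,0,0,0,75],
  [0,0,0,0,75],
  [0,0,0,0,75],
])

```text
t: 28.02
ee_pos: [535.2, 126.1, 210.8]
orientation: [-0.498, -3.099, 0.002]
ft_force: [-0.2, 0.2, 0.4]
width: 65.9
grasp_force: 0.0
```

```bash
python3 w.py w8
python3 - <<'E'
from h import *
im=optics.get_image("scene"); a=cv2.resize(im[180:280,240:380],None,fx=4,fy=4,interpolation=cv2.INTER_CUBIC)
w=cv2.imread("pics/w8.png")[80:260,190:370]; w=cv2.resize(w,(240,240))
v=np.zeros((400,800,3),np.uint8); v[:,:560]=a; v[:240,560:]=w; cv2.imwrite("pics/end.png",v)
E
```

```text
28.025 [535.2 126.1 210.8] [-4.980e-01 -3.099e+00  2.000e-03] 65.897763209062
wide_spacer 0.7 [281. 184.] circ 548.5 125.0 r 25.2 rel [-1.3  0.3 -0. ] ((548.02880859375, 123.46240234375), (48.390079498291016, 47.049198150634766), 8.507651329040527)
narrow_spacer 0.61 [279. 186.] circ 548.4 123.3 r 25.8 rel [-1.34  0.14 -0.  ] ((548.5087280273438, 123.29534149169922), (47.40870666503906, 51.087242126464844), 72.75643920898438)
drive_unit 0.94 [278. 160.] circ 531.7 125.4 r 67.6 rel [ 0.31 -0.18  0.  ] ((530.59912109375, 125.61824798583984), (110.08728790283203, 88.90058135986328), 7.452715873718262)
petri_dish 0.19 [279. 169.] circ 544.7 125.0 r 32.4 rel [-0.94  0.19 -0.  ] ((544.9907836914062, 124.49434661865234), (60.98352813720703, 63.52349853515625), 71.71589660644531)
```

View pics/end.png

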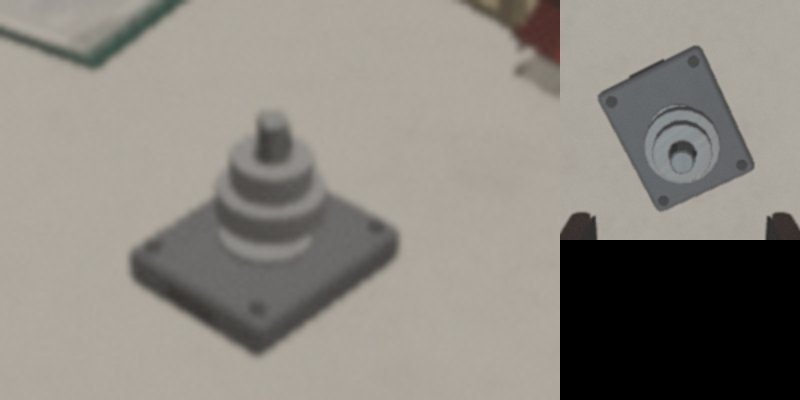

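The scene crop shows both rings stacked flat round the spindle (tip at crop (273,120)), with the gripper clear above. I'm handing the job in.

```bash
python3 -c "
from h import *; print(close_job())"
```

```text
the job is handed in; nothing more can be done
None
```

The job is handed in: the wide ring was pressed home on the shoulder, then the narrow ring pressed flat on top of it and both were released. No force reading on the tool went above about 10 N, the bystanders were not touched, and the arm's clock read about 28 s; the hand-in returned no verdict.

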